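Load the lamp tester and hold its sensor boom at the third mark

TASK

Get the lamp tester ready for a reading: first set the small grey battery pack down in the tester's open drawer (do not drop it in from a height) and slide the drawer fully shut. Then push the boom's lock button all the way down, and draw the sensor boom out until the third black mark on its bar stands at the mouth of the sleeve; finish still holding the boom's head there with the gripper, because a spring pulls it back in if you let go. Leave the other things on the table where they are.

Things in the scene. Friction and masses are not known exactly. Their poses are not given: they have to be found in the camera images.
- pack: Small battery pack, a plain grey block with a pale band, 70 x 36 x 42 mm (its x, y, z), 0.25 kg, with two brass studs 5 mm high on its top near its +x end. Origin: centre of its underside. It stands on the table with z up; its x axis is the long one.
- tester: Lamp tester, a grey steel case 210 (x) x 220 (y) x 85 mm high, bolted to the table. Origin: centre of its underside. Its front, with the drawer, faces its own -x; its sensor boom lies on its top along its own y and slides out towards its +y. The boom's line runs 60 mm behind the front face (at x = -45 mm).
- drawer (a joint): How far the tester's drawer is open, m; 0 is shut, it starts open by about 0.115 to 0.13. It slides along the tester's x axis (shuts towards +x), with about 1 N of friction, and stops hard at 0.
- drawer_in (a point): Centre of the drawer's inner floor, 22 mm above the table; moves with the drawer; axes as the tester's. Inside 165 (x) x 178 mm (y); the 6 mm walls rise 41 mm above it, the front panel (15 mm thick, as wide as the case) 50 mm. Open by q, the uncovered floor runs from x = -82 mm (front) to x = q - 88 mm (edge of the case; the underside of its top plate is 51 mm above the floor).
- drawer_pull (a point): Middle of the front of the drawer's pull, a steel lip 90 mm wide (y) and 12 mm high that stands 16 mm out from the front panel, 59 mm above the table. Moves with the drawer. Pushing on it or on the panel towards the tester's +x shuts the drawer.
- lock (a joint): Travel of the boom's lock button, m: 0 is up (boom locked), 0.007 is fully down. It takes about 4 N and moves straight down; it stays down when let go. From 5 mm down the boom is free.
- lock_top (a point): Centre of the top of the lock button, a round black cap of 26 mm diameter whose top stands 20 mm above the sleeve's top when up (131 mm above the table). It sits on the sleeve 130 mm from the mouth, away from the head. A small lamp, 21 mm high, stands on the sleeve between button and mouth, 88 to 112 mm from the button.
- boom (a joint): How far the sensor boom is drawn out, m: 0 is home, 0.125 its stop. Four black bands, 4 mm wide and 30 mm apart, lie round its bar, hidden in the sleeve when home: the first stands at the mouth when the boom is 0.030 out, the third at 0.090. A return spring pulls it home with 3 to 5 N. While the lock button is up it cannot be drawn out.
- boom_grip (a point): Centre of the top of the boom's head, 129 mm above the table. The head is an upright grey block, 34 mm (tester's x) by 24 mm (tester's y, the way it slides) by 44 mm high, on the end of a flat bar 16 x 10 mm whose axis is 31 mm below this point. Home, the head hangs just beyond the case's +y side, with 33 mm of bar between it and the sleeve's mouth. Moves with the boom.
- mouth (a point): Centre of the mouth of the sleeve (an aluminium tube 30 mm wide, 26 mm high on the tester's top, with a dark collar at the mouth), on the bar's axis, 98 mm above the table. The boom comes out of it towards the tester's +y.
- socket_a: Bystander: a white surface socket box, 86 x 86 x 37 mm, loose. Origin: centre of its underside.
- socket_b: Bystander: a white surface socket box, 86 x 86 x 37 mm, loose. Origin: centre of its underside.
- socket_c: Bystander: a white surface socket box, 86 x 86 x 37 mm, loose. Origin: centre of its underside.
- screwdriver: Bystander: a yellow-handled screwdriver, 200 mm long along its x, lying loose.
- meter: Bystander: an orange multimeter, 150 x 75 x 40 mm, loose. Origin: centre of its underside.
- tape: Bystander: a black roll of tape lying flat, 90 mm diameter, 19 mm high, loose. Origin: centre of its underside.
There are look-alikes about, which are no part of the job. What is meant by the pack is not orange, and is the larger of those in its own colour.

How it is judged:
By the outcome, as a careful person would: the job done as asked, in the order asked, and still so for the second after the job is handed in, while the arm keeps its last pose, push and grip.
It also fails if it takes over 64 s, if anything falls off the work surface, if the arm or the gripper's body presses on something with over 40 N, if the wrist force passes 120 N, or if a joint passes its speed limit or range.

ROBOT

A 6-joint arm with a two-finger parallel gripper is mounted at the origin on the work surface. World frame = base frame: x ahead of the robot, y to its left, z up, the work surface at z = 0. Lengths are in m, angles in rad, forces in N, time in s.
With the tool pointing down it reaches from about 0.325 to 0.775 m from the base axis. Payload 5.5 kg.
Tool frame: the origin (TCP) lies at the very end of the fingers, on their centre line; the grasp point (between the pads) lies behind it (arm.grip_point_offset is the z of the grasp point in the tool frame, in m); z points along the fingers, y is the line along which they close (so a half turn about z gives the same grasp; the last joint's range is limited). The gripper opens to 85 mm and grips with 20 to 120 N. Pads are 22 mm wide; open, the fingers measure 114 mm over their backs; the gripper's body (76 mm by 85 mm) begins 54 mm behind the grasp point. The pads swing forward as they close: fully open they stand 13 mm farther back than shut.
Start: joints at [1.176, 0.091, 1.231, -0, 1.82, -0.057], TCP at [0.199, 0.566, 0.231] pointing down, gripper open.
Joint ranges: [-2.87, 2.87], [-0.86, 2.18], [0.17, 2.46], [-1.51, 4.65], [0.06, 2.69], [-2.65, 2.65]. Speed limits (rad/s): [2.57, 2.57, 3.01, 3.14, 3.14, 3.14].

INTERFACE

Orientations are given as a rotation vector (axis times angle).
In Python, from workcell import arm gives the robot as it stands.
- The arm moves only by the shell command python3 -m crank 'ROWS' [FORCE]. ROWS is a JSON object of lists of equal length, an entry for each row: "travel": the shift along the tool's x, y, z in m, a list of three; "angular": the turn, a rotation vector about the tool's x, y, z in degrees, a list of three; "claw": the gripper's target within -1 to 1 (fully open at 1, half-way at 0, shut at -1). A call has 1 to 5 rows; each row shifts and turns the commanded pose from where the row before left it, along the tool's axes as they then stand; what a row does not reach is not made up. A row lasts 1/8 s, in which the tool goes at most 62.5 mm and 10.7 degrees, less where a joint would pass 70% of its speed; a pose out of reach is approached as far as the arm can. A call with a gripper value outside its range is refused whole. The fingers move at their own pace and stop on an object; FORCE is the grip in N (left out, the last holds). Time passes only in rows, so rows that do not move let the fingers close. It gives the time, the measured TCP pose, the force, the opening and the grip force at its end, in the units of the state.
- arm.get_obs(): the state, without advancing time (a new reading comes with each control period).
- arm.snapshot(name): name is "scene" or "top" or "wrist"; returns a dict with "pixels" (400x640x3 uint8, red, green, blue), "K" (3x3 intrinsics, pixels), "D" ([k1, k2, p1, p2, k3] as OpenCV has them; the pictures are not rectified), "rvec" (rotation vector, rad) and "tvec" (3), from world to camera coordinates, as OpenCV has them; the wrist camera has in their place "T_tool_cam" (4x4, takes a point from camera to tool coordinates, whose origin is the TCP and whose axes are the flange's). Camera axes: x right, y down, z forward; pixel columns grow to the right and rows downward; lengths in m; the calibration is good to about 2 mm. A picture is of the moment at which its call begins: read the wrist's pose just before it. There is no depth.
- arm.close_job(): hands the job in; it is judged then, once.
The state is a dict: "clock": time; "joints": joint angles; "joint_velocities": joint speeds; "joint_torque": joint torques, N m; "ee_pos": TCP position; "ee_rot": TCP orientation; "force": force on the tool from outside, world axes, zero at the start; "ft_torque": the same for the moment, N m; "width": finger opening in m; "grasp_force": force on a finger pad.
Only numpy, scipy, OpenCV 4.12 (cv2) and the standard library are available. Lean on these libraries where they do the work, as an engineer would, in place of code of your own. Each camera call takes 0.05 s, during which the arm holds its last target. There are 200 camera calls.

## Working session

There is one attempt and no reset: what is moved stays moved. The work goes in short steps, Python scripts to look and compute and a shell command to move; the robot and the scene stay as the last step left them, time stands still between calls to the robot, and variables do not carry over. Pictures are saved under pics/ and viewed, at most 10 in all, crops included, and the job is handed in when it is done.

```bash
mkdir -p pics; cat > h.py <<'E'
import numpy as np, cv2
from workcell import arm
def snap(n,f=None):
    o=arm.get_obs(); s=arm.snapshot(n)
    K=np.array(s["K"],float);D=np.array(s["D"],float)
    if n=="wrist":
        R=cv2.Rodrigues(np.array(o["ee_rot"],float))[0];T=np.eye(4);T[:3,:3]=R;T[:3,3]=o["ee_pos"]
        W=T@np.array(s["T_tool_cam"])
    else:
        R=cv2.Rodrigues(np.array(s["rvec"],float))[0];W=np.eye(4);W[:3,:3]=R.T;W[:3,3]=-R.T@np.array(s["tvec"],float).ravel()
    im=np.array(s["pixels"])
    if f: cv2.imwrite("pics/"+f,im[:,:,::-1])
    np.savez("pics/"+(f or n)+".npz",im=im,K=K,D=D,W=W)
    return im,K,D,W
def load(f):
    d=np.load("pics/"+f+".npz");return d["im"],d["K"],d["D"],d["W"]
def ray(px,c,z):
    im,K,D,W=c
    p=cv2.undistortPoints(np.array(px,float).reshape(-1,1,2),K,D).reshape(-1,2)
    d=np.c_[p,np.ones(len(p))]@W[:3,:3].T
    o=W[:3,3]
    return o+d*((np.asarray(z)-o[2])/d[:,2])[:,None]
def proj(P,c):
    im,K,D,W=c;V=np.linalg.inv(W)
    return cv2.projectPoints(np.array(P,float).reshape(-1,3),cv2.Rodrigues(V[:3,:3])[0],V[:3,3],K,D)[0].reshape(-1,2)
E
python3 -c "
from h import *
for n in('top','scene'):
    c=snap(n,n+'0.png');print(n,c[3][:3,3])
o=arm.get_obs();print({k:np.round(v,3).tolist() for k,v in o.items()},arm.grip_point_offset)
a=[load(n+'0.png')[0] for n in('top','scene')]
"
```

```text
top [0.27357632 0.0043233  1.46237092]
scene [ 1.60292285 -0.06951432  1.04961233]
{'clock': 0.1, 'joints': [1.176, 0.092, 1.232, 0.0, 1.82, -0.057], 'joint_velocities': [0.001, -0.001, -0.003, -0.0, -0.002, 0.001], 'joint_torque': [0.003, -46.022, -41.922, -0.0, 0.011, -0.0], 'ee_pos': [0.199, 0.566, 0.23], 'ee_rot': [-0.528, -3.096, 0.003], 'force': [0.254, -0.0, -0.692], 'ft_torque': [0.004, 0.011, -0.037], 'grasp_force': 0.0, 'width': 0.086} -0.0187
```

View pics/top0.png

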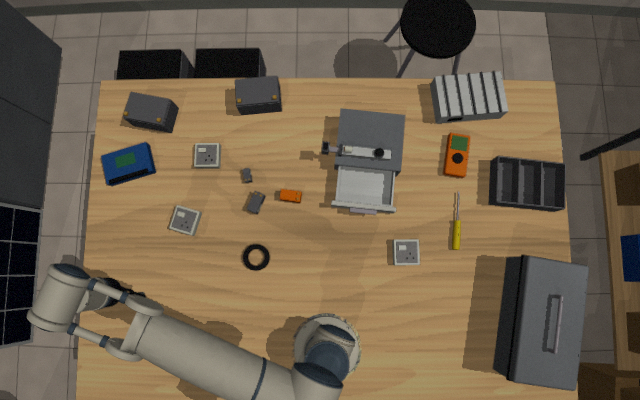

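View pics/scene0.png

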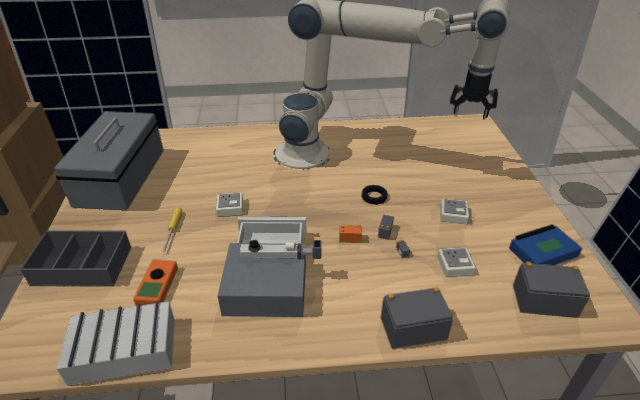

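The top view shows the tester at about (370,150) with its drawer open towards the robot and the boom's head at (326,148). The larger grey pack is at (257,202), the small look-alike at (246,175) and the orange one at (290,196). I'll enlarge that part.

```bash
python3 -c "
from h import *
im=load('top0.png')[0][100:225,230:420]
cv2.imwrite('pics/crop1.png',cv2.resize(im,None,fx=4,fy=4,interpolation=cv2.INTER_CUBIC)[:,:,::-1])
"
```

```text
(no output)
```

View pics/crop1.png

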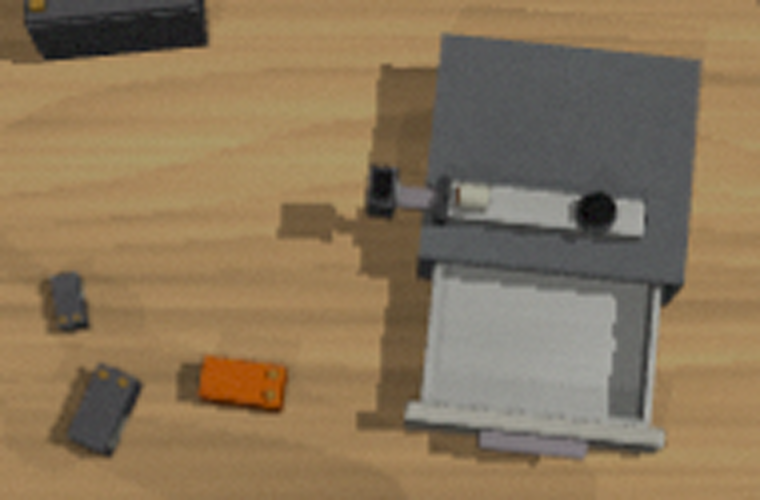

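```bash
python3 -c "
from h import *
c=load('top0.png')
f=lambda L:[(230+u/4-.375,100+v/4-.375) for u,v in L]
P=ray(f([(443,35),(700,60),(683,287),(420,262)]),c,.085);print(P.round(3),P.mean(0))
d=P[1]-P[0]+P[2]-P[3];e=P[0]-P[3]+P[1]-P[2]
print('yaw',np.degrees(np.arctan2(d[0],-d[1])),np.degrees(np.arctan2(e[1],e[0])),np.linalg.norm(d)/2,np.linalg.norm(e)/2)
print('head',ray(f([(383,180)]),c,.129),'btn',ray(f([(598,208)]),c,.131))
print('pull',ray(f([(482,450),(583,456)]),c,.065),'panel top', ray(f([(405,408),(663,437)]),c,.072))
print('studs',ray(f([(101,370),(122,382)]),c,.047),'pack',ray(f([(90,365),(140,378),(115,452),(70,440)]),c,.042))
print('others',ray(f([(66,300),(243,382)]),c,.035))
o=arm.get_obs();print(cv2.Rodrigues(np.array(o['ee_rot']))[0].round(3));s=arm.snapshot('wrist');print(np.array(s['T_tool_cam']).round(3),s['K'])
"
```

```text
[[ 0.796 -0.049  0.085]
 [ 0.775 -0.266  0.085]
 [ 0.579 -0.246  0.085]
 [ 0.599 -0.03   0.085]] [ 0.68742808 -0.14772717  0.085     ]
yaw -5.481126760011033 -5.831601916721451 0.2175143873038138 0.19739728784853425
head [[0.65661191 0.00114444 0.129     ]] btn [[ 0.63332607 -0.171048    0.131     ]]
pull [[ 0.44623332 -0.0806194   0.065     ]
 [ 0.44144605 -0.16346826  0.065     ]] panel top [[ 0.47986872 -0.01735856  0.072     ]
 [ 0.45635878 -0.22846975  0.072     ]]
studs [[0.51517068 0.23740855 0.047     ]
 [0.50500089 0.21942412 0.047     ]] pack [[0.52028232 0.24767851 0.042     ]
 [0.50926348 0.20506203 0.042     ]
 [0.44650497 0.2245341  0.042     ]
 [0.45648673 0.26268361 0.042     ]]
others [[0.57775032 0.27116529 0.035     ]
 [0.50719808 0.11875262 0.035     ]]
[[-0.943  0.331 -0.001]
 [ 0.331  0.943 -0.002]
 [ 0.    -0.002 -1.   ]]
[[ 0.001 -0.951 -0.31   0.078]
 [ 1.     0.001 -0.001  0.   ]
 [ 0.001 -0.31   0.951 -0.142]
 [ 0.     0.     0.     1.   ]] [[300.14682051   0.         317.84336375]
 [  0.         300.14682051 200.59592454]
 [  0.           0.           1.        ]]
```

```bash
python3 -m crank '{"travel":[[-0.047,-0.027,0],[-0.047,-0.027,0],[-0.047,-0.027,0],[-0.047,-0.027,0],[-0.047,-0.027,0]],"angular":[[0,0,0],[0,0,0],[0,0,0],[0,0,0],[0,0,0]],"claw":[1,1,1,1,1]}' 40
python3 -m crank '{"travel":[[-0.047,-0.027,0.01],[-0.047,-0.027,0.01],[-0.047,-0.027,0.01],[0,0,0],[0,0,0]],"angular":[[0,0,0],[0,0,0],[0,0,0],[0,0,0],[0,0,0]],"claw":[1,1,1,1,1]}'
python3 -c "
from h import *
c=snap('wrist','w1.png')
"
```

```text
clock: 0.78
ee_pos: [0.3766, 0.3593, 0.231]
ee_rot: [-0.528, -3.097, 0.0]
force: [0.3, 0.3, -0.7]
width: 0.0851
grasp_force: 0.0
clock: 1.4
ee_pos: [0.4818, 0.2378, 0.2011]
ee_rot: [-0.529, -3.096, -0.0]
force: [-0.5, 0.5, -0.2]
width: 0.0856
grasp_force: 0.0
```

View pics/w1.png

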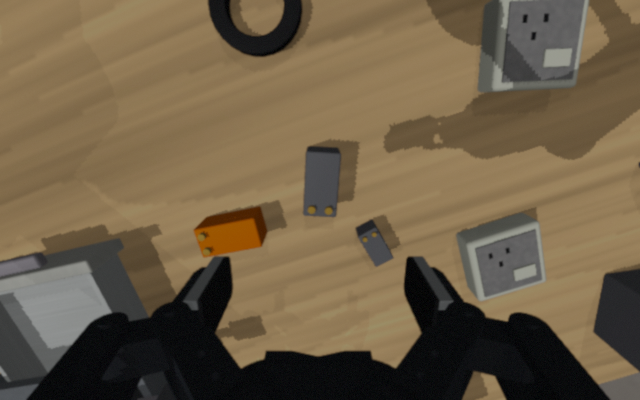

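The wrist picture shows the pack at (321,183), its stud end at the bottom. The top face runs from about (307,155) and (340,157) to (304,215) and (337,216). It's nearly aligned with the tool.

```bash
python3 -c "
from h import *
c=load('w1.png')
im=c[0].astype(int);sub=im[140:225,290:350];
m=((abs(sub[:,:,0]-sub[:,:,2])<35)&(sub.max(2)<125)).astype('uint8')
n,l,st,ce=cv2.connectedComponentsWithStats(m);print(st[1:],ce[1:])
P=ray([(306,156),(340,158),(337,216),(304,215)],c,.042);print(P.round(4),P.mean(0))
a=P[3]-P[0]+P[2]-P[1];print('yaw',np.degrees(np.arctan2(a[1],a[0])),np.linalg.norm(a)/2,np.linalg.norm(P[1]-P[0]),np.linalg.norm(P[2]-P[3]))
S=ray([(312,210),(328,211)],c,.047);print(S)
o=arm.get_obs();R=cv2.Rodrigues(np.array(o['ee_rot']))[0]
y=R[:,1];print('tool y deg',np.degrees(np.arctan2(y[1],y[0])))
print('delta tool',R.T@(P.mean(0)*[1,1,0]+[0,0,.01]-o['ee_pos']))
"
```

```text
[[  13    6   39   71 2319]] [[31.62785683 39.39715395]]
[[0.4518 0.2359 0.042 ]
 [0.4651 0.2676 0.042 ]
 [0.5236 0.2452 0.042 ]
 [0.5108 0.2121 0.042 ]] [0.48785482 0.24021128 0.042     ]
yaw -21.481065040113926 0.06312545450447178 0.03437951209893204 0.03544643635194862
[[0.50663277 0.22284492 0.047     ]
 [0.51324431 0.23832803 0.047     ]]
tool y deg 70.68469152644379
delta tool [-0.00538051  0.00370986  0.19146061]
```

```bash
python3 -m crank '{"travel":[[-0.004,0.004,0.04],[0,0,0.04],[0,0,0.04],[0,0,0.035],[0,0,0.025]],"angular":[[0,0,2],[0,0,0],[0,0,0],[0,0,0],[0,0,0]],"claw":[1,1,1,1,1]}'
python3 -m crank '{"travel":[[0,0,0.011],[0,0,0],[0,0,0],[0,0,0],[0,0,0]],"angular":[[0,0,0],[0,0,0],[0,0,0],[0,0,0],[0,0,0]],"claw":[0.6,-0.5,-0.5,-0.5,-0.5]}' 40
```

```text
clock: 2.08
ee_pos: [0.4857, 0.2415, 0.0199]
ee_rot: [-0.578, -3.087, 0.001]
force: [0.4, -0.1, -0.6]
width: 0.0855
grasp_force: 0.0
clock: 2.7
ee_pos: [0.488, 0.2407, 0.012]
ee_rot: [0.582, 3.085, 0.003]
force: [-1.4, -0.3, 5.2]
width: 0.0354
grasp_force: 42.5
```

```bash
python3 -m crank '{"travel":[[0,0,-0.04],[0,0,-0.06],[0,0,-0.06],[0,0,-0.05],[-0.012,-0.052,0]],"angular":[[0,0,0],[0,0,0],[0,0,-8],[0,0,-7.6],[0,0,0]],"claw":[-0.5,-0.5,-0.5,-0.5,-0.5]}'
python3 -m crank '{"travel":[[-0.012,-0.052,0],[-0.012,-0.052,0],[-0.012,-0.052,0],[-0.012,-0.052,0],[-0.012,-0.052,0]],"angular":[[0,0,0],[0,0,0],[0,0,0],[0,0,0],[0,0,0]],"claw":[-0.5,-0.5,-0.5,-0.5,-0.5]}'
python3 -m crank '{"travel":[[-0.012,-0.052,0],[0,0,0],[0,0,0]],"angular":[[0,0,0],[0,0,0],[0,0,0]],"claw":[-0.5,-0.5,-0.5]}'
python3 -c "
from h import *
c=snap('wrist','w2.png')
"
```

```text
clock: 3.32
ee_pos: [0.4951, 0.1894, 0.2255]
ee_rot: [0.147, 3.13, 0.006]
force: [1.5, -0.7, -4.2]
width: 0.0352
grasp_force: 41.7
clock: 3.95
ee_pos: [0.5272, -0.0793, 0.2194]
ee_rot: [-0.158, -3.136, -0.0]
force: [0.8, 0.3, -3.7]
width: 0.0354
grasp_force: 41.6
clock: 4.32
ee_pos: [0.5339, -0.1303, 0.2194]
ee_rot: [-0.159, -3.136, -0.002]
force: [0.2, 0.2, -3.5]
width: 0.0356
grasp_force: 42.0
```

View pics/w2.png

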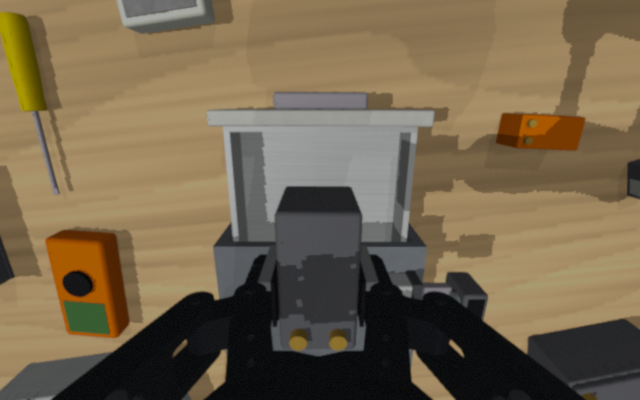

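The held pack is square in the fingers and lined up with the drawer. The panel's top edge runs (207,110) to (433,112), its inner edge is at v≈125, the lip is at (275..366,93), and the case's front top edge is at v≈242, u 217 to 424.

```bash
python3 -c "
from h import *
c=load('w2.png')
A=ray([(207,111),(433,111)],c,.072);B=ray([(226,125),(416,125)],c,.072);C=ray([(217,242),(424,242)],c,.085);L=ray([(275,93),(366,93)],c,.065)
for n,X in zip(('panel front','panel in','case','lip'),(A,B,C,L)):
  d=X[0]-X[1];print(n,X.round(4).tolist(),X.mean(0).round(4),np.degrees(np.arctan2(d[1],d[0]))-90,np.linalg.norm(d))
H=ray([(447,273),(475,272),(486,294),(460,295)],c,.129);print('head',H.round(4),H.mean(0))
o=arm.get_obs();R=cv2.Rodrigues(np.array(o['ee_rot']))[0];t=(B.mean(0)+C.mean(0))/2;print(t,np.linalg.norm((B-C).mean(0)[:2]))
t[2]=.0345;print(R.T@(t-o['ee_pos']))
"
```

```text
panel front [[0.4519, -0.2258, 0.072], [0.473, -0.0163, 0.072]] [ 0.4625 -0.121   0.072 ] -185.74388717822015 0.21054448425655886
panel in [[0.4663, -0.2105, 0.072], [0.4843, -0.0322, 0.072]] [ 0.4753 -0.1213  0.072 ] -185.74133093738223 0.17913859079495423
case [[0.5792, -0.2381, 0.085], [0.6003, -0.0282, 0.085]] [ 0.5898 -0.1331  0.085 ] -185.7486465179448 0.21100166983687227
lip [[0.4426, -0.1613, 0.065], [0.4511, -0.0766, 0.065]] [ 0.4468 -0.119   0.065 ] -185.74147507751286 0.08510936009268676
head [[ 0.6102 -0.0222  0.129 ]
 [ 0.612   0.003   0.129 ]
 [ 0.6365  0.0149  0.129 ]
 [ 0.6349 -0.0092  0.129 ]] [ 0.623409  -0.0033639  0.129    ]
[ 0.53254276 -0.12723693  0.0785    ] 0.11507258605831595
[0.00152272 0.00220018 0.18524175]
```

```bash
python3 -m crank '{"travel":[[0,0.002,0.05],[0,0,0.05],[0,0,0.05],[0,0,0.026],[0,0,0]],"angular":[[0,0,0],[0,0,0],[0,0,0],[0,0,0],[0,0,0]],"claw":[-0.5,-0.5,-0.5,-0.5,-0.5]}'
python3 -m crank '{"travel":[[0,0,0.004],[0,0,0.002],[0,0,0]],"angular":[[0,0,0],[0,0,0],[0,0,0]],"claw":[-0.5,-0.5,-0.5]}'
```

```text
clock: 5.0
ee_pos: [0.5326, -0.1264, 0.0415]
ee_rot: [-0.154, -3.132, -0.003]
force: [-0.9, 0.0, -2.7]
width: 0.0355
grasp_force: 41.8
clock: 5.38
ee_pos: [0.535, -0.1285, 0.0394]
ee_rot: [0.157, 3.136, -0.001]
force: [-1.1, -0.2, -3.2]
width: 0.0354
grasp_force: 41.9
```

```bash
python3 -m crank '{"travel":[[0,0,0.002],[0,0,0.001],[0,0,0]],"angular":[[0,0,0],[0,0,0],[0,0,0]],"claw":[-0.5,-0.5,-0.5]}'
python3 -m crank '{"travel":[[0,0,0.002],[0,0,0],[0,0,0]],"angular":[[0,0,0],[0,0,0],[0,0,0]],"claw":[-0.5,-0.5,-0.5]}'
```

```text
clock: 5.75
ee_pos: [0.5343, -0.1285, 0.0351]
ee_rot: [-0.158, -3.137, -0.0]
force: [-0.1, 0.6, -2.8]
width: 0.0353
grasp_force: 41.9
clock: 6.12
ee_pos: [0.5349, -0.1286, 0.034]
ee_rot: [0.158, 3.136, -0.001]
force: [-0.6, -0.5, 1.5]
width: 0.035
grasp_force: 42.5
```

```bash
python3 -m crank '{"travel":[[0,0,0],[0,0,0],[0,0,0],[0,0,-0.02],[0,0,-0.04]],"angular":[[0,0,0],[0,0,0],[0,0,0],[0,0,0],[0,0,0]],"claw":[0.7,0.7,0.7,0.7,0.7]}'
python3 -m crank '{"travel":[[0,0,-0.06],[0,0,-0.03],[0.05,0,0],[0.05,0,0],[0.03,0,0]],"angular":[[0,0,0],[0,0,0],[0,0,0],[0,0,0],[0,0,0]],"claw":[0.7,0.7,-1,-1,-1]}'
python3 -m crank '{"travel":[[0,0,0],[0,0,0],[0,0,0]],"angular":[[0,0,0],[0,0,0],[0,0,0]],"claw":[-1,-1,-1]}'
python3 -c "
from h import *
c=snap('wrist','w3.png')
"
```

```text
clock: 6.75
ee_pos: [0.5334, -0.1281, 0.0932]
ee_rot: [-0.158, -3.134, -0.001]
force: [0.1, 0.1, 1.2]
width: 0.0727
grasp_force: 0.0
clock: 7.38
ee_pos: [0.4036, -0.1152, 0.1851]
ee_rot: [0.158, 3.135, -0.001]
force: [0.4, 0.5, 0.2]
width: 0.0179
grasp_force: 0.0
clock: 7.75
ee_pos: [0.4057, -0.1155, 0.1835]
ee_rot: [0.157, 3.138, 0.0]
force: [0.8, -1.1, -0.2]
width: -0.0001
grasp_force: 0.0
```

View pics/w3.png

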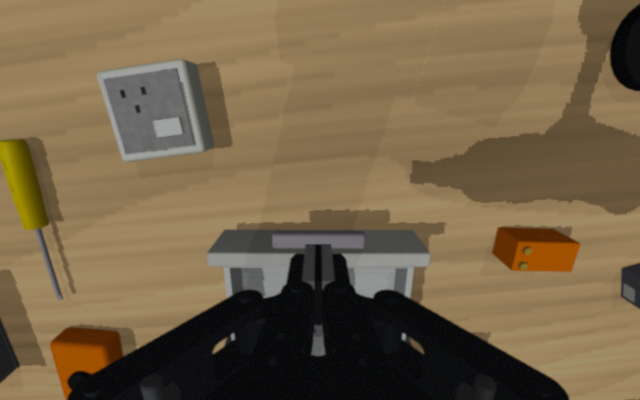

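Fingers are shut and centred on the lip (u 273..364, v 240).

```bash
python3 -m crank '{"travel":[[0,0,0.05],[0,0,0.05],[0,0,0.034],[-0.02,0,0],[-0.012,0,0]],"angular":[[0,0,0],[0,0,0],[0,0,0],[0,0,0],[0,0,0]],"claw":[-1,-1,-1,-1,-1]}'
python3 -m crank '{"travel":[[-0.015,0,0],[-0.02,0,0],[-0.02,0,0],[-0.02,0,0],[-0.02,0,0]],"angular":[[0,0,0],[0,0,0],[0,0,0],[0,0,0],[0,0,0]],"claw":[-1,-1,-1,-1,-1]}'
```

```text
clock: 8.43
ee_pos: [0.437, -0.1185, 0.0484]
ee_rot: [-0.157, -3.135, -0.001]
force: [-2.0, -0.9, -0.6]
width: -0.0004
grasp_force: 0.8
clock: 9.05
ee_pos: [0.5324, -0.1284, 0.0495]
ee_rot: [-0.157, -3.137, 0.0]
force: [-1.8, -0.9, 1.9]
width: 0.0002
grasp_force: 0.8
```

```bash
python3 -m crank '{"travel":[[-0.012,0,0],[-0.006,0,0],[-0.004,0,0],[0,0,0]],"angular":[[0,0,0],[0,0,0],[0,0,0],[0,0,0]],"claw":[-1,-1,-1,-1]}'
python3 -m crank '{"travel":[[-0.004,0,0],[-0.002,0,0],[0,0,0]],"angular":[[0,0,0],[0,0,0],[0,0,0]],"claw":[-1,-1,-1]}'
```

```text
clock: 9.55
ee_pos: [0.5517, -0.1302, 0.0494]
ee_rot: [-0.158, -3.134, -0.001]
force: [-7.3, 0.6, 4.2]
width: 0.0001
grasp_force: 3.7
clock: 9.93
ee_pos: [0.5518, -0.1302, 0.0494]
ee_rot: [-0.158, -3.119, -0.002]
force: [-33.0, 4.9, 18.3]
width: 0.0001
grasp_force: 17.0
```

```bash
python3 -m crank '{"travel":[[0.012,0,0],[0.02,0,0],[0,0,-0.05],[0,0,-0.05],[0,0,-0.05]],"angular":[[0,0,0],[0,0,0],[0,0,0],[0,0,0],[0,0,0]],"claw":[-1,-1,-1,-1,-1]}'
python3 -m crank '{"travel":[[0,0,-0.05],[-0.04,0.017,-0.02],[-0.04,0.017,0],[-0.035,0.015,0],[0,0,0]],"angular":[[0,0,0],[0,0,0],[0,0,0],[0,0,0],[0,0,0]],"claw":[-1,-1,-1,-1,-1]}'
python3 -m crank '{"travel":[[0,0,0],[0,0,0]],"angular":[[0,0,0],[0,0,0]],"claw":[-1,-1]}'
python3 -c "
from h import *
c=snap('wrist','w4.png')
"
```

```text
clock: 10.55
ee_pos: [0.5272, -0.1277, 0.2011]
ee_rot: [0.158, 3.136, -0.0]
force: [0.1, 0.1, 1.0]
width: 0.0001
grasp_force: 0.0
clock: 11.18
ee_pos: [0.6482, -0.0895, 0.2667]
ee_rot: [-0.155, -3.135, -0.001]
force: [0.1, 0.9, 0.1]
width: 0.0004
grasp_force: 0.0
clock: 11.42
ee_pos: [0.646, -0.091, 0.2705]
ee_rot: [0.159, 3.136, -0.001]
force: [0.1, 0.0, -0.2]
width: 0.0
grasp_force: 0.0
```

View pics/w4.png

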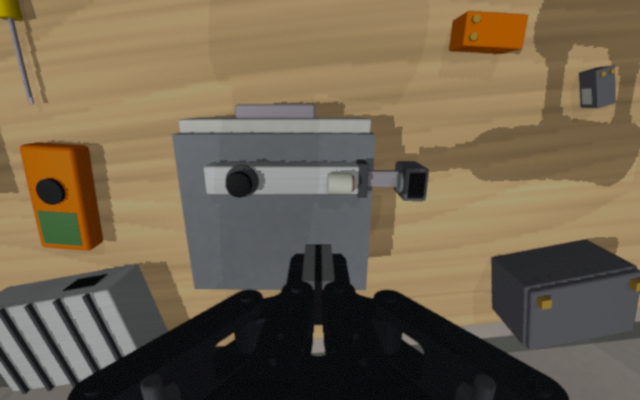

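The drawer is shut (panel at v≈127, tight to the case). The button cap's top is at about (239,182), the head's top at about (415,184) and the sleeve mouth collar at (363,178).

```bash
python3 -c "
from h import *
c=load('w4.png')
g=c[0].max(2)
for x0,y0,x1,y1 in((218,155,265,205),(392,155,435,205)):
  n,l,st,ce=cv2.connectedComponentsWithStats((g[y0:y1,x0:x1]<45).astype('uint8'));k=1+st[1:,4].argmax();print(st[k]+[x0,y0,0,0,0],ce[k]+[x0,y0])
b,h,m,cf=ray([(239,182)],c,.131)[0],ray([(415,184)],c,.129)[0],ray([(369,178)],c,.098)[0],ray([(174,133),(374,133)],c,.085)
print(b,h,m,cf)
o=arm.get_obs();R=cv2.Rodrigues(np.array(o['ee_rot']))[0];print('btn',R.T@(b-o['ee_pos']),'head',R.T@(h-o['ee_pos']),'mouth',R.T@(m-o['ee_pos']))
"
```

```text
[227 169  31  28 681] [241.75917768 182.33039648]
[407 172  19  26 435] [416.26206897 184.36781609]
[ 0.6330558  -0.16663529  0.131     ] [0.65268353 0.00388696 0.129     ] [ 0.65031935 -0.03616166  0.098     ] [[ 0.58269393 -0.24078931  0.085     ]
 [ 0.60467964 -0.02646964  0.085     ]]
btn [ 0.0055524  -0.07655774  0.13955556] head [0.00324929 0.09507541 0.1415153 ] mouth [0.00161068 0.05500078 0.17252852]
```

```bash
python3 -m crank '{"travel":[[0.005,-0.039,0],[0,-0.039,0],[0,0,0.05],[0,0,0.05],[0,0,0.03]],"angular":[[0,0,0],[0,0,0],[0,0,0],[0,0,0],[0,0,0]],"claw":[-1,-1,-1,-1,-1]}'
python3 -m crank '{"travel":[[0,0,0.004],[0,0,0.004],[0,0,0.003],[0,0,0]],"angular":[[0,0,0],[0,0,0],[0,0,0],[0,0,0]],"claw":[-1,-1,-1,-1]}'
```

```text
clock: 12.1
ee_pos: [0.6323, -0.1679, 0.1367]
ee_rot: [-0.159, -3.135, -0.001]
force: [0.3, 0.5, 0.3]
width: -0.0002
grasp_force: 0.0
clock: 12.6
ee_pos: [0.6348, -0.168, 0.1303]
ee_rot: [0.158, 3.134, -0.002]
force: [0.4, -0.5, 2.4]
width: 0.0005
grasp_force: 1.6
```

Contact at 0.130; continue pressing to the stop.

```bash
python3 -m crank '{"travel":[[0,0,0.003],[0,0,0.003],[0,0,0.002],[0,0,0],[0,0,0]],"angular":[[0,0,0],[0,0,0],[0,0,0],[0,0,0],[0,0,0]],"claw":[-1,-1,-1,-1,-1]}'
python3 -m crank '{"travel":[[0,0,0.002],[0,0,0],[0,0,0]],"angular":[[0,0,0],[0,0,0],[0,0,0]],"claw":[-1,-1,-1]}'
```

```text
clock: 13.22
ee_pos: [0.6348, -0.168, 0.1238]
ee_rot: [0.157, 3.133, -0.002]
force: [-2.0, -0.2, 13.7]
width: -0.0004
grasp_force: 6.7
clock: 13.6
ee_pos: [0.6349, -0.168, 0.1237]
ee_rot: [0.157, 3.132, -0.003]
force: [-4.7, 1.0, 20.1]
width: -0.0002
grasp_force: 9.9
```

The button has bottomed at 20 N. Next I'll go over to the head, with the fingers opening.

```bash
python3 -m crank '{"travel":[[0,0,-0.03],[0,0,-0.05],[0,0.058,-0.025],[-0.002,0.058,0],[0,0.059,0]],"angular":[[0,0,0],[0,0,0],[0,0,0],[0,0,0],[0,0,0]],"claw":[-1,-1,-0.5,0,0.1]}' 60
python3 -m crank '{"travel":[[0,0,0],[0,0,0],[0,0,0]],"angular":[[0,0,0],[0,0,0],[0,0,0]],"claw":[0.1,0.1,0.1]}'
python3 -c "
from h import *
c=snap('wrist','w5.png')
"
```

```text
clock: 14.22
ee_pos: [0.6534, 0.0072, 0.2225]
ee_rot: [-0.159, -3.137, -0.0]
force: [0.7, 1.0, -0.4]
width: 0.0466
grasp_force: 0.0
clock: 14.6
ee_pos: [0.6533, 0.0043, 0.2226]
ee_rot: [-0.16, -3.137, 0.001]
force: [-0.4, 0.9, -0.1]
width: 0.0471
grasp_force: 0.0
```

View pics/w5.png

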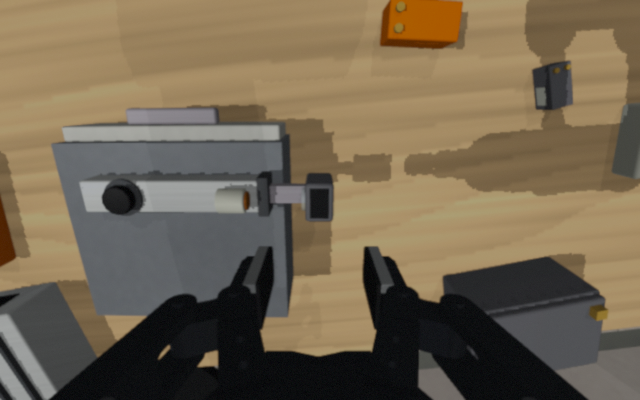

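The head's top face is centred at about (319,204) and the fingers' midline is at u≈318, so they're aligned along the boom.

```bash
python3 -c "
from h import *
c=load('w5.png')
h=ray([(319,204)],c,.129)[0];o=arm.get_obs();R=cv2.Rodrigues(np.array(o['ee_rot']))[0];print(h,R.T@(h-o['ee_pos']),R.T@(ray([(270,193)],c,.098)[0]-o['ee_pos']),o['joints'])
"
python3 -m crank '{"travel":[[0,0,0.04],[0,0,0.035],[0,0,0.02],[0,0,0]],"angular":[[0,0,0],[0,0,0],[0,0,0],[0,0,0]],"claw":[-0.1,-0.1,-0.1,-0.1]}'
```

```text
[0.65471463 0.00506957 0.129     ] [-0.00132383  0.00106631  0.09370783] [-0.00110052 -0.04434126  0.12472059] [-4.55587247e-02  2.37134575e-01  1.08410690e+00 -2.55097442e-04
  1.82090176e+00 -1.51398008e+00]
clock: 15.15
ee_pos: [0.6526, 0.005, 0.1261]
ee_rot: [-0.159, -3.134, 0.0]
force: [-0.1, 0.3, 0.6]
width: 0.0383
grasp_force: 0.0
```

```bash
python3 -m crank '{"travel":[[0,0.001,0.01],[0,0,0.008],[0,0,0],[0,0,0],[0,0,0]],"angular":[[0,0,0],[0,0,0],[0,0,0],[0,0,0],[0,0,0]],"claw":[-0.1,-0.1,-0.8,-0.8,-0.8]}' 60
python3 -m crank '{"travel":[[0,0,0],[0,0,0]],"angular":[[0,0,0],[0,0,0]],"claw":[-0.8,-0.8]}'
```

```text
clock: 15.78
ee_pos: [0.6533, 0.0061, 0.1097]
ee_rot: [-0.158, -3.137, 0.001]
force: [-0.6, -3.6, -2.2]
width: 0.0231
grasp_force: 61.6
clock: 16.02
ee_pos: [0.6533, 0.0064, 0.1097]
ee_rot: [-0.158, -3.137, 0.001]
force: [-0.9, -3.1, -3.7]
width: 0.0225
grasp_force: 61.6
```

```bash
python3 -m crank '{"travel":[[0,0.01,0],[0,0.02,0],[0,0.02,0],[0,0.02,0],[0,0.015,0]],"angular":[[0,0,0],[0,0,0],[0,0,0],[0,0,0],[0,0,0]],"claw":[-0.8,-0.8,-0.8,-0.8,-0.8]}'
python3 -m crank '{"travel":[[0,0.005,0],[0,0,0],[0,0,0],[0,0,0]],"angular":[[0,0,0],[0,0,0],[0,0,0],[0,0,0]],"claw":[-0.8,-0.8,-0.8,-0.8]}'
python3 -c "
from h import *
c=snap('wrist','w6.png');s=snap('scene','s6.png')
im=c[0][60:310,0:400];a=cv2.resize(im,None,fx=2,fy=2,interpolation=cv2.INTER_CUBIC)[:,:,::-1]
cv2.imwrite('pics/w6c.png',a)
o=arm.get_obs();print(o['ee_pos'],proj([[.6875,-.03,.1],[.67,.1,.12]],s))
"
```

```text
clock: 16.65
ee_pos: [0.6622, 0.0926, 0.1097]
ee_rot: [0.157, 3.138, -0.001]
force: [-0.4, -5.4, -4.3]
width: 0.023
grasp_force: 61.4
clock: 17.15
ee_pos: [0.6626, 0.0957, 0.1098]
ee_rot: [-0.159, -3.137, 0.0]
force: [0.6, -4.0, -7.1]
width: 0.0224
grasp_force: 61.2
[0.66253162 0.09571228 0.10975338] [[304.23639594 260.15977028]
 [350.69443385 247.57458347]]
```

View pics/w6c.png

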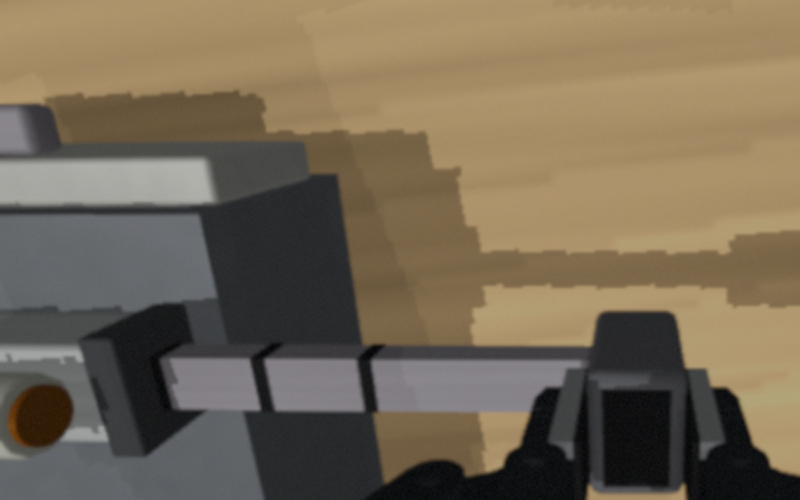

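The bar shows the first mark at crop u≈369 and the second at u≈264. The third is just at the collar, u≈165. I'll check it against the spacing.

```bash
python3 -c "
from h import *
c=load('w6.png')
for v in (240,250,258): print(v,[int(x) for x in c[0][v,74:96].sum(1)//3],[int(x) for x in c[0][v,122:142].sum(1)//3],[int(x) for x in c[0][v,176:196].sum(1)//3])
o=arm.get_obs();R=cv2.Rodrigues(np.array(o['ee_rot']))[0]
P=(ray([(184.7,250),(131.7,250),(85,250),(320.5,276)],c,[.103]*3+[.129])-o['ee_pos'])@R;print(P.round(4), np.diff(P[:,1]))
"
python3 -c "
from h import *
im=load('w6.png')[0][215:290,60:160];s=load('s6.png')[0][225:285,280:380]
a=cv2.resize(im,(800,600),interpolation=cv2.INTER_CUBIC)[:300];b=cv2.resize(im[15:55,:80],(800,400),interpolation=cv2.INTER_CUBIC)
cv2.imwrite('pics/z.png',b[:,:,::-1])"
```

```text
240 [19, 15, 13, 12, 13, 32, 61, 78, 80, 81, 91, 112, 122, 125, 125, 125, 125, 125, 125, 125, 126, 125] [126, 123, 109, 66, 32, 25, 25, 26, 28, 48, 88, 117, 126, 125, 125, 124, 125, 125, 125, 124] [121, 111, 81, 42, 22, 24, 20, 24, 33, 65, 98, 111, 112, 113, 113, 113, 113, 112, 112, 112]
250 [23, 23, 22, 16, 11, 8, 13, 18, 44, 70, 81, 84, 84, 87, 98, 123, 130, 130, 130, 131, 130, 131] [132, 132, 132, 132, 120, 78, 35, 26, 25, 24, 28, 55, 95, 126, 133, 133, 134, 132, 133, 133] [132, 131, 126, 105, 68, 34, 26, 23, 25, 25, 64, 110, 129, 131, 131, 131, 131, 131, 131, 131]
258 [26, 25, 25, 24, 23, 21, 11, 10, 15, 17, 39, 71, 85, 103, 123, 130, 133, 132, 133, 132, 133, 133] [133, 134, 134, 133, 133, 132, 115, 69, 29, 25, 25, 27, 31, 68, 107, 128, 134, 133, 133, 134] [132, 132, 131, 128, 111, 76, 39, 24, 24, 22, 25, 56, 103, 125, 129, 130, 130, 130, 130, 131]
[[ 0.0008 -0.0739  0.0068]
 [ 0.0006 -0.1041  0.0068]
 [ 0.0003 -0.1313  0.0068]
 [ 0.001   0.0014 -0.0192]] [-0.03017826 -0.02719744  0.13270199]
```

View pics/z.png

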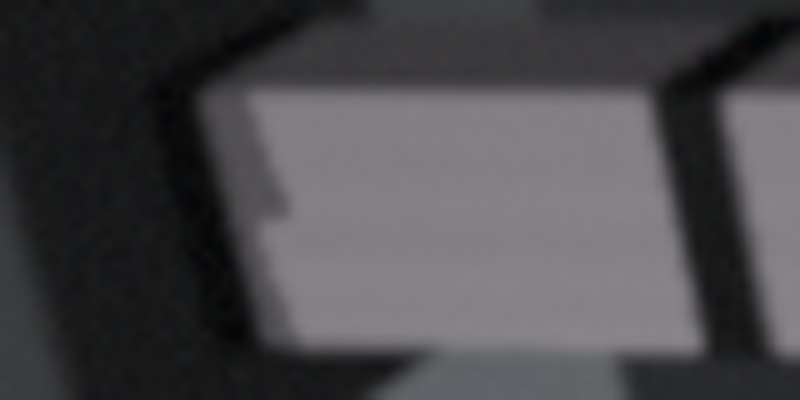

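Bands are 52 px apart, and the third band's visible outer edge is at u≈82. The mouth edge at u≈77.5 falls within that band, so the boom is about 0.090 out. The TCP travel gives the same figure. Handing in.

```bash
python3 -c "
from workcell import arm
o=arm.get_obs();print(o['ee_pos'],o['force'],o['grasp_force'],o['clock']);print(arm.close_job())"
```

```text
[0.66253162 0.09571228 0.10975338] [ 0.02315834 -4.18952964 -7.25514525] 61.10561549663544 17.25
the job is handed in; nothing more can be done
None
```

I handed the job in at 17.3 s: the pack is in the shut drawer, the lock button is fully down, and the gripper is holding the boom about 90 mm out with its third mark at the mouth of the sleeve.

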